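Load the sandwich cage into the toaster and hold its lever at the bottom click

ROBOT

A 6-joint arm with a two-finger parallel gripper is mounted at the origin on the work surface. World frame = base frame: x ahead of the robot, y to its left, z up, the work surface at z = 0. Lengths are in mm, angles in rad, forces in N, time in s.
With the tool pointing down it reaches from about 350 to 875 mm from the base axis. Payload 4.2 kg.
Tool frame: the origin (TCP) lies at the very end of the fingers, on their centre line; the grasp point (between the pads) lies arm.grip_point_offset behind it (arm.grip_point_offset is the distance from the TCP to the grasp point, in mm); z points along the fingers, y is the line along which they close (so a half turn about z gives the same grasp; the last joint's range is limited). The gripper opens to 85 mm and grips with 20 to 120 N. Pads are 22 mm wide; open, the fingers measure 114 mm over their backs; the gripper's body (76 mm by 85 mm) begins 54 mm behind the grasp point. The pads swing forward as they close: fully open they stand 13 mm farther back than shut.
Start: joints at [-1.014, 0.385, 0.008, 0, -1.194, -0.259], TCP at [183.402, -597.464, 231.312] pointing down, gripper open.
Joint ranges: [-3.14, 3.14], [-1.21, 2.06], [-1.07, 1.41], [-3.16, 2.05], [-2.99, -0.16], [-3.1, 3.1]. Speed limits (rad/s): [2.79, 2.79, 3.14, 3.14, 3.14, 3.14].

INTERFACE

Orientations are given as a unit quaternion [x, y, z, w].
In Python, from bench import arm, cams, ticket gives the robot as it stands.
- The arm moves only by the tool servo_tool, never from a script. Its argument "commands" is a list that holds one entry, the list of rows, each a list of 7 numbers: the closure in counts, from 0 (fully open) to 255 (shut), then the shift along the tool's x, y, z in m, then the turn, a rotation vector about the tool's x, y, z in degrees. In form: [[[grip, x, y, z, ax, ay, az], ...]]. A call has 1 to 10 rows; each row shifts and turns the commanded pose from where the row before left it, along the tool's axes as they then stand; what a row does not reach is not made up. A row lasts 1/12 s, in which the tool goes at most 41.7 mm and 7.16 degrees, less where a joint would pass 70% of its speed; a pose out of reach is approached as far as the arm can. A call with a gripper value outside its range is refused whole. The fingers move at their own pace and stop on an object; the grip force is fixed at half the most. Time passes only in rows, so rows that do not move let the fingers close. It gives the time, the measured TCP pose, the force, the opening and the grip force at its end, in the units of the state.
- arm.read_state(): the state, without advancing time (a new reading comes with each control period).
- cams.get_image(name): name is "scene" or "side" or "wrist"; returns a dict with "frame" (384x512x3 uint8, blue, green, red), "K" (3x3 intrinsics, pixels), "T" (4x4, takes a point from camera to world coordinates). Camera axes: x right, y up, looking along -z (the intrinsics and any distortion apply to the point x, -y, -z); pixel columns grow to the right and rows downward; lengths in mm; the calibration is good to about 2 mm. The wrist camera is an equidistant fisheye: a pixel r from the principal point sees the ray r / f radians off the axis. A picture is of the moment at which its call begins. There is no depth.
- ticket.job_done(): hands the job in; it is judged then, once.
The state is a dict: "clock": time; "joints": joint angles; "joint_vel": joint speeds; "joint_efforts": joint torques, N m; "position": TCP position; "ee_rot": TCP orientation; "contact_force": force on the tool from outside, world axes, zero at the start; "wrist_torque": the same for the moment, N m; "gripper_width": finger opening in mm; "grasp_force": force on a finger pad.
Only numpy, scipy, OpenCV 4.12 (cv2) and the standard library are available. Lean on these libraries where they do the work, as an engineer would, in place of code of your own. Each camera call takes 0.05 s, during which the arm holds its last target. There are 200 camera calls.

TASK

Take the filled sandwich cage by its black grip out of the toast rack, lower it upright into either slot of the toaster until it stands on the carriage, and let go of it while the lever is still up. Then press the toaster's lever down past its first two clicks to the third click at the very bottom and keep it there with the fingers: the plug is out, so nothing latches and the spring sends the lever up again when it is let go, and your program must finish while still holding it down. Leave the slice of toast in the rack and the other things on the sideboard where they are.

Things in the scene. Friction and masses are not known exactly. Their poses are not given: they have to be found in the camera images.
- cage: Sandwich cage: a flat stainless wire frame, 122 mm long (own x), 19 mm thick (own y; 13 mm over the lowest 6 mm) and 105 mm high (own z, up), with a sandwich clamped in it, and on top of it, in the middle, an upright flat black plastic grip 24 mm (x) by 13 mm (y), from 115 to 165 mm above the origin. About 0.2 kg. Origin: centre of its underside. It starts standing upright in a gap of the toast rack. It is the same either way round.
- cage_grip (a point): Point on the cage's axis in the middle of the black grip, 142 mm above the cage's underside; axes as the cage's. Pinch here from above across the 13 mm thickness (along own y).
- toast_rack: Stainless toast rack, fixed to the surface: floor 100 by 150 mm with its top 8 mm above the surface, five wire arches 88 mm wide and 76 mm high across it, 32 mm apart along own y (four gaps, each 28 mm clear). Slices stand in the gaps, edge along own x. Origin: centre of the underside. Lift straight up to clear the arches.
- toaster: Two-slot toaster with white plastic ends and steel middle, fixed to the surface: 270 mm long (own x), 160 mm wide (own y), 165 mm high. Lever and browning dial are on the -x end face. Two slots open at the top run along x, each 144 mm long and 28 mm wide, centred at x = 0, y = +34 and -34 mm. Origin: centre of the underside. A cord with its plug pulled out lies at the +x end (flat on the surface).
- carriage_a (a point): Middle of the top of the carriage floor in the toaster's +y slot; axes as the toaster's (z up). 100 mm above the surface, that is 65 mm below the slot's mouth, with the lever up; goes down with the lever.
- carriage_b (a point): The same for the -y slot.
- lever_top (a point): The toaster's lever is a black plastic paddle 38 mm wide (toaster's y), 14 mm thick, standing out 41 mm from the toaster's -x end face (the nearest 3 mm are the bare stem). This is the point on its flat upper face, 24 mm out from the toaster's end face, where to press down; axes as the toaster's; 150 mm above the surface with the lever up, 104 mm at the third click.
- lever (a joint): How far lever and carriages are pressed down from the top, in m: 0 up, clicks at 0.016, 0.032 and 0.046, stop at 0.047. The spring always drives it back to 0. Pressing takes about 5 N at the top and 9 N at the bottom with a cage in, and up to 5 N more to get over each click; it falls off just past the hump.
- slice: Plain slice of toast, 104 by 13 by 93 mm, standing upright in another gap of the toast rack; stays there. Origin: centre of its underside.
- sugar_bowl: Stainless steel sugar bowl with clip-on lid, 100 mm across, 98 mm high, origin at the underside's centre; stays there.
- milk_jug: Glass milk jug, 92 mm across, 135 mm high, with a handle at own +y; origin at the underside's centre; stays there.
- cups: Two red espresso cups nested together (62 mm across, 76 mm high), origin at the underside's centre; stay there.
- honey_dipper: Wooden honey dipper lying along its own x, 162 mm long, 28 mm thick at its head; origin under its middle; stays there.
- honey_jar: Closed honey jar, 66 mm across, 88 mm high; origin at the underside's centre; stays there.
Not all that is in view belongs to the job. What is shaped like the cage but yellow is not meant.

How it is judged (in metres and radians):
On the way:
1. the cage stands on the carriage in a slot, let go of, with the lever still up (((x of cage in the frame of carriage_a between -0.014 and 0.014 m and y of cage in the frame of carriage_a between -0.009 and 0.009 m and z of cage in the frame of carriage_a between -0.005 and 0.006 m) or (x of cage in the frame of carriage_b between -0.014 and 0.014 m and y of cage in the frame of carriage_b between -0.009 and 0.009 m and z of cage in the frame of carriage_b between -0.005 and 0.006 m)) and angle between cage's own z axis and vertical below 0.25 rad and contact force between the arm and cage below 0.3 N and value of joint lever below 0.006 m), for 0.2 s.
At the end, for the whole second after the job is handed in: Lever at its third click (at least 42.5 of 47 mm down), pressed by the fingers with over 3 N; the cage, untouched, stands on the carriage in a slot (underside within 14 mm along, 9 mm across and 6 mm above the middle of its floor, leaning under 0.25 rad) (((x of cage in the frame of carriage_a between -0.014 and 0.014 m and y of cage in the frame of carriage_a between -0.009 and 0.009 m and z of cage in the frame of carriage_a between -0.005 and 0.006 m) or (x of cage in the frame of carriage_b between -0.014 and 0.014 m and y of cage in the frame of carriage_b between -0.009 and 0.009 m and z of cage in the frame of carriage_b between -0.005 and 0.006 m)) and angle between cage's own z axis and vertical below 0.25 rad and contact force between the arm and cage below 0.3 N and value of joint lever above 0.0425 m and contact force between the fingers and lever above 3 N); the arm keeps its last pose, push and grip.
It fails at once if the slice of toast moved more than 30 mm (distance of slice from where it was at the start of the episode above 0.03 m).
It fails at once if one of the other things on the sideboard moved more than 30 mm (distance of any of sugar_bowl, milk_jug, cups, honey_dipper, honey_jar from where it was at the start of the episode above 0.03 m).
It also fails if it takes over 54 s, if anything falls off the work surface, if the arm or the gripper's body presses on something with over 40 N, if the wrist force passes 120 N, or if a joint passes its speed limit or range.

## Working session

There is one attempt and no reset: what is moved stays moved. The work goes in short steps, Python scripts to look and compute and a tool call to move; the robot and the scene stay as the last step left them, time stands still between calls to the robot, and variables do not carry over. Pictures are saved under pics/ and viewed, at most 10 in all, crops included, and the job is handed in when it is done.

Besides the shell and the picture viewer there is one more tool, called after "Request:" as name([rows], argument=value, ...), one row to a line, values as JSON. servo_tool: Moves the arm, as the interface text tells. Its arguments: {"type":"object","properties":{"commands":{"type":"array","items":{"type":"array","items":{"type":"array","items":{"type":"number"}}}}},"required":["commands"]}

```bash
mkdir -p pics
cat > h.py <<'E'
import numpy as np, cv2
from bench import arm, cams, ticket
def snap(n,f):
    d=cams.get_image(n); cv2.imwrite(f'pics/{f}.png',d['frame']); np.savez(f'pics/{f}.npz',K=d['K'],T=d['T']); return d
E
python3 - <<'E'
from h import *
a=snap('scene','s1');b=snap('side','d1');w=snap('wrist','w1')
for d in(a,b,w): print(np.round(d['K'],1).tolist(),np.round(d['T'],3).tolist(),[k for k in d])
im=np.hstack([a['frame'],b['frame']]);cv2.imwrite('pics/sd.png',np.vstack([a['frame'],b['frame']])[:, :])
print(arm.read_state(),arm.grip_point_offset)
E
```

```text
[[427.6, 0.0, 253.8], [0.0, 427.6, 183.6], [0.0, 0.0, 1.0]] [[-0.367, -0.793, 0.486, 1142.846], [0.93, -0.31, 0.196, 141.948], [-0.005, 0.524, 0.852, 1170.021], [0.0, 0.0, 0.0, 1.0]] ['frame', 'K', 'T']
[[350.1, 0.0, 251.6], [0.0, 350.1, 192.3], [0.0, 0.0, 1.0]] [[-0.734, 0.429, -0.527, -28.695], [-0.679, -0.48, 0.555, 478.291], [-0.014, 0.765, 0.644, 773.803], [0.0, 0.0, 0.0, 1.0]] ['frame', 'K', 'T']
[[297.3, 0.0, 247.9], [0.0, 297.3, 190.6], [0.0, 0.0, 1.0]] [[-0.294, -0.915, -0.276, 114.577], [0.956, -0.281, -0.087, -619.293], [0.002, -0.289, 0.957, 373.023], [0.0, 0.0, 0.0, 1.0]] ['frame', 'K', 'T']
{'clock': 0.15, 'joints': array([-1.01440987e+00,  3.85401714e-01,  6.98159809e-03, -3.34477301e-04,
       -1.19403028e+00, -2.58586022e-01]), 'joint_vel': array([-0.00016642, -0.00047071,  0.00406257,  0.00129764,  0.00044391,
       -0.00088162]), 'joint_efforts': array([-1.33344554e-03, -3.92677295e+01,  1.88580519e+01,  4.18870166e+00,
       -3.45212786e-03, -1.32826337e-06]), 'position': array([ 183.26567959, -597.08070627,  230.47871994]), 'ee_rot': array([-1.48289578e-01,  9.88943625e-01,  8.20927049e-04, -1.85028208e-04]), 'contact_force': array([-0.28865657,  0.47312615, -0.20126729]), 'wrist_torque': array([-0.0017456 ,  0.00856988,  0.00045656]), 'grasp_force': 0.0, 'gripper_width': 84.9970020037706} 18.700000000000003
```

View pics/s1.png

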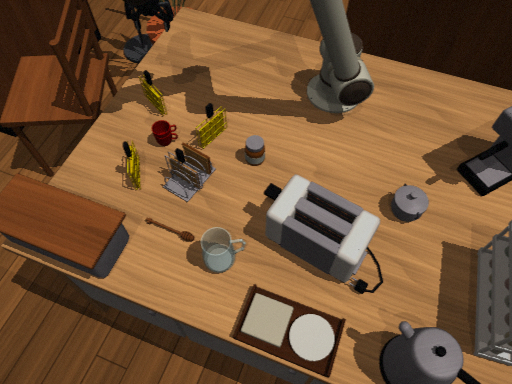

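View pics/d1.png

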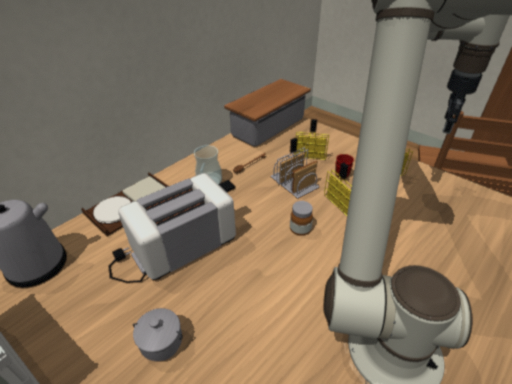

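The scene view shows the rack at about (188,170), with a steel cage whose black grip is near (180,155). The three yellow cages at (152,92), (211,125) and (131,165) are decoys. The toaster is at (320,225), with its black lever at (272,191). I'll enlarge the rack and the toaster to confirm.

Run:
```python
import cv2,numpy as np
a=cv2.imread('pics/s1.png');b=cv2.imread('pics/d1.png')
r=lambda im,x,y,w,h,s:cv2.resize(im[y:y+h,x:x+w],None,fx=s,fy=s,interpolation=cv2.INTER_CUBIC)
# scene rack: origin(150,130) 80x75 x5=400x375 ; side rack origin (260,130) 80x75 
cv2.imwrite('pics/c1.png',np.hstack([r(a,150,130,80,75,5),r(b,260,130,80,75,5)]))
cv2.imwrite('pics/c2.png',r(a,250,165,140,120,5))
```

```text
(no output)
```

View pics/c1.png

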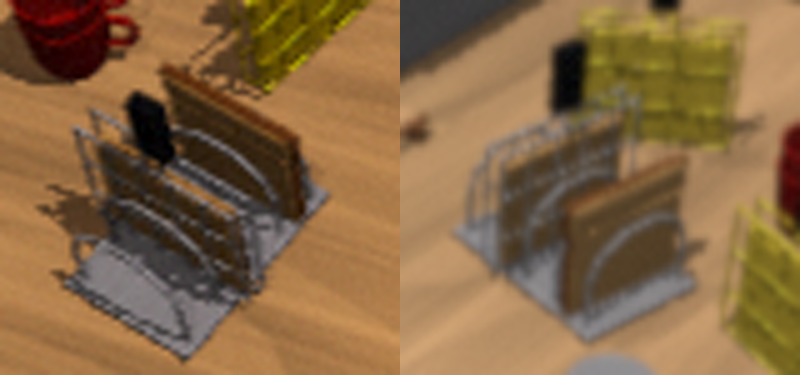

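View pics/c2.png

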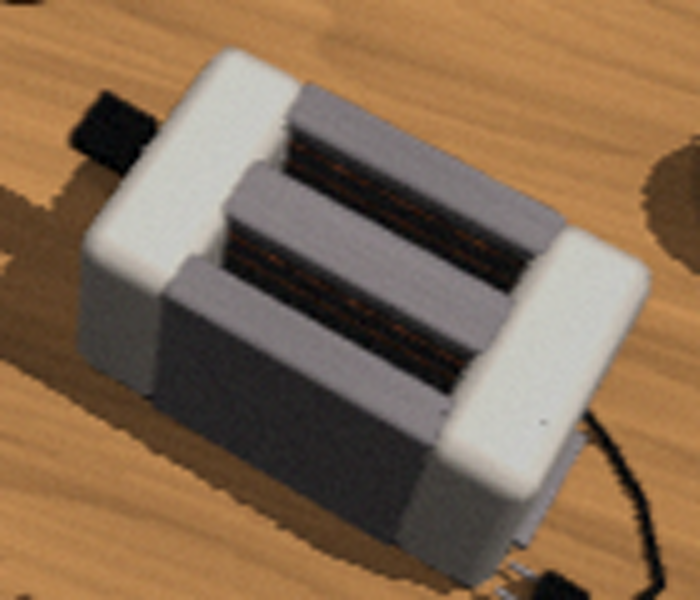

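The crop confirms it. The rack holds a steel-wire cage with a black grip (scene ≈ (179–182, 150–162), side ≈ (293,145)) and a plain slice in another gap. The cages with yellow wire stand outside the rack, so they aren't meant. The lever is at crop (115,130).

```bash
cat >> h.py <<'E'
def ray(f,u,v):
    d=np.load(f'pics/{f}.npz');K,T=d['K'],d['T']
    c=np.linalg.inv(K)@[u,v,1]; return T[:3,3],T[:3,:3]@(c*[1,-1,-1])
def onz(f,u,v,z):
    o,d=ray(f,u,v); return o+d*(z-o[2])/d[2]
def proj(f,P):
    d=np.load(f'pics/{f}.npz');K,T=d['K'],d['T']
    c=(np.atleast_2d(P)-T[:3,3])@T[:3,:3]; c=c*[1,-1,-1]; p=c@K.T; return p[:,:2]/p[:,2:]
E
python3 - <<'E'
from h import *
def g(pts,f,ox,oy,z): return np.array([onz(f,ox+x/5,oy+y/5,z) for x,y in pts])[:,:2]
st=g([(303,85),(565,222),(440,440),(165,260)],'s1',250,165,165);print('steel',st.round(),st.mean(0).round(1))
ou=g([(230,48),(650,280),(525,500),(88,235)],'s1',250,165,165);print('outer',ou.round(),ou.mean(0).round(1))
for p in(st,ou):
  for i,j in((1,0),(2,3),(0,3),(1,2)): d=p[i]-p[j];print(np.degrees(np.arctan2(d[1],d[0])).round(1),np.linalg.norm(d).round())
lv=g([(105,92),(70,135),(120,172),(160,120)],'s1',250,165,150);print('lev',lv.round())
print('grip top s',g([(146,99)],'s1',150,130,173).round(),'bot',g([(160,163)],'s1',150,130,123).round())
print('side top',g([(570-400,45)],'d1',260,130,173).round(),'bot',g([(567-400,110)],'d1',260,130,123).round())
r=g([(328,192),(185,360),(65,283)],'s1',150,130,8);print('rack',r.round())
r2=g([(455-400,230),(590-400,340),(695-400,285)],'d1',260,130,8);print('rack side',r2.round())
print('slice/cage edge: cage top L,R',g([(100,150),(240,218)],'s1',150,130,113).round(), 'slice',g([(163,68),(300,135)],'s1',150,130,101).round())
E
```

```text
steel [[508.  55.]
 [539. 211.]
 [683. 182.]
 [638.  20.]] [592.1 117.1]
outer [[500.  10.]
 [557. 260.]
 [698. 230.]
 [639. -23.]] [598.4 119.4]
78.7 159.0
74.5 168.0
165.0 135.0
168.9 147.0
77.2 257.0
76.8 259.0
166.9 143.0
167.9 145.0
lev [[543. -48.]
 [577. -56.]
 [589. -22.]
 [549. -13.]]
grip top s [[ 547. -329.]] bot [[ 556. -324.]]
side top [[ 543. -329.]] bot [[ 542. -329.]]
rack [[ 472. -263.]
 [ 619. -294.]
 [ 596. -390.]]
rack side [[ 608. -296.]
 [ 463. -264.]
 [ 444. -358.]]
slice/cage edge: cage top L,R [[ 555. -366.]
 [ 568. -267.]] slice [[ 478. -364.]
 [ 494. -263.]]
```

Request:
servo_tool([
  [[0,-0.0385,0.0137,-0.002,0,0,0],[0,-0.0385,0.0137,-0.002,0,0,0],[0,-0.0385,0.0137,-0.002,0,0,0],[0,-0.0385,0.0137,-0.002,0,0,0],[0,-0.0385,0.0137,-0.002,0,0,0],[0,-0.0385,0.0137,-0.002,0,0,0],[0,-0.0385,0.0137,-0.002,0,0,0],[0,-0.0385,0.0137,-0.002,0,0,0],[0,-0.0385,0.0137,-0.002,0,0,0],[0,-0.0385,0.0137,-0.002,0,0,0]],
])

```text
clock: 0.98
position: [512.5, -351.9, 251.3]
ee_rot: [-0.148, 0.989, 0.0, -0.0]
contact_force: [0.4, -1.4, 0.1]
gripper_width: 85.5
grasp_force: 0.0
```

Request:
servo_tool([
  [[0,0,0,0,0,0,-6.5],[0,0,0,0,0,0,-6.5],[0,0,0,0,0,0,-6.5],[0,0,0,0,0,0,-6.5],[0,0,0,0,0,0,-6.5],[0,0,0,0,0,0,-6.5],[0,0,0,0,0,0,-6.5],[0,0,0,0,0,0,-6.5],[0,0,0,0,0,0,-6],[0,0,0,0,0,0,0]],
])

```text
clock: 1.82
position: [511.1, -353.4, 250.8]
ee_rot: [-0.61, 0.793, 0.0, -0.0]
contact_force: [0.7, -0.2, 0.4]
gripper_width: 85.5
grasp_force: 0.0
```

```bash
cat >> h.py <<'E'
from scipy.spatial.transform import Rotation as Rn
def pose(pr=True):
    s=arm.read_state();R=Rn.from_quat(s['ee_rot']).as_matrix();p=np.array(s['position'])
    if pr: print('t',s['clock'],'p',p.round(1),'yaw_y',np.degrees(np.arctan2(R[1,1],R[0,1])).round(1),'z',R[:,2].round(3),'F',np.round(s['contact_force'],1),'w',round(s['gripper_width'],1),'g',round(s['grasp_force'],1))
    return p,R
def to(P): p,R=pose(); print('tool delta mm',(R.T@(np.array(P)-p)).round(1))
def fish(f,u,v,z):
    d=np.load(f'pics/{f}.npz');K,T=d['K'],d['T']
    a=np.array([(u-K[0,2])/K[0,0],(v-K[1,2])/K[1,1]]);r=np.hypot(*a)
    c=np.array([*(a/max(r,1e-9)*np.sin(r)),np.cos(r)])
    w=T[:3,:3]@(c*[1,-1,-1]);o=T[:3,3];return o+w*(z-o[2])/w[2]
E
python3 - <<'E'
from h import *
to([545,-328.5,231]); w=snap('wrist','w2')
cv2.imwrite('pics/w2b.png',cv2.resize(w['frame'],(800,600),interpolation=cv2.INTER_CUBIC))
E
```

```text
t 1.8167 p [ 511.1 -353.4  250.8] yaw_y 165.2 z [-0.001  0.001 -1.   ] F [ 0.7 -0.2  0.4] w 85.5 g 0.0
tool delta mm [-32.7 -26.4  19.8]
```

View pics/w2b.png

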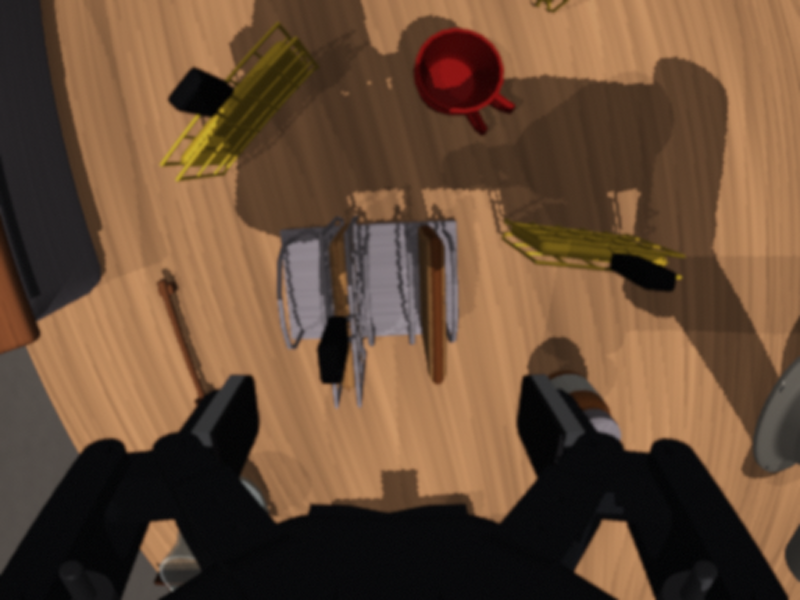

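The wrist view shows the rack at (370,285) with the steel cage's black grip at about (333,350) and its top end at (331,365). The slice is at (435,300). The yellow cages are clear of the gripper.

Run:
```python
from h import *
s=.64
print('grip top',fish('w2',331*s,366*s,173).round(),'bot',fish('w2',340*s,322*s,123).round())
a=fish('w2',335*s,228*s,113);b=fish('w2',338*s,402*s,113);print('cage edge',a.round(),b.round(),np.degrees(np.arctan2(*(a-b)[1::-1])))
a=fish('w2',281*s,230*s,8);b=fish('w2',456*s,220*s,8);print('rack',a.round(),b.round(),np.degrees(np.arctan2(*(a-b)[1::-1])))
a=fish('w2',425*s,228*s,101);b=fish('w2',438*s,380*s,101);print('slice',a.round(),b.round(),np.degrees(np.arctan2(*(a-b)[1::-1])))
a=fish('w2',345*s,222*s,84);b=fish('w2',361*s,402*s,84);print('arch',a.round(),b.round(),np.degrees(np.arctan2(*(a-b)[1::-1])))
to([545,-329,150]);
```

```text
grip top [ 549. -332.  173.] bot [ 547. -338.  123.]
cage edge [ 535. -394.  113.] [ 568. -279.  113.] -105.84963763696513
rack [ 596. -394.    8.] [ 451. -364.    8.] -11.74002159022832
slice [ 481. -378.  101.] [ 497. -272.  101.] -98.4825197140876
arch [ 532. -393.   84.] [ 558. -260.   84.] -101.2846396640622
t 1.8667 p [ 511.1 -353.4  250.9] yaw_y 164.9 z [-0.001  0.    -1.   ] F [ 0.6 -0.7 -0.3] w 85.2 g 0.0
tool delta mm [-32.4 -26.5 100.9]
```

Request:
servo_tool([
  [[0,-0.0155,-0.0145,0,0,0,0],[0,-0.0155,-0.0145,0,0,0,0],[0,0,0,0.02,0,0,-3],[0,0,0,0.025,0,0,0],[0,0,0,0.025,0,0,0],[0,0,0,0.025,0,0,0],[0,0,0,0.025,0,0,0],[0,0,0,0,0,0,0],[0,0,0,0,0,0,0]],
])

```text
clock: 2.62
position: [546.6, -331.0, 130.2]
ee_rot: [-0.629, 0.777, 0.001, -0.001]
contact_force: [0.8, -0.1, 0.2]
gripper_width: 85.6
grasp_force: 0.0
```

Run:
```python
from h import *
pose(); w=snap('wrist','w3')
cv2.imwrite('pics/w3b.png',cv2.resize(w['frame'][150:384,100:420],None,fx=2,fy=2,interpolation=cv2.INTER_CUBIC))
```

```text
t 2.6167 p [ 546.6 -331.   130.2] yaw_y 168.0 z [-0.003  0.001 -1.   ] F [ 0.8 -0.1  0.2] w 85.6 g 0.0
```

View pics/w3b.png

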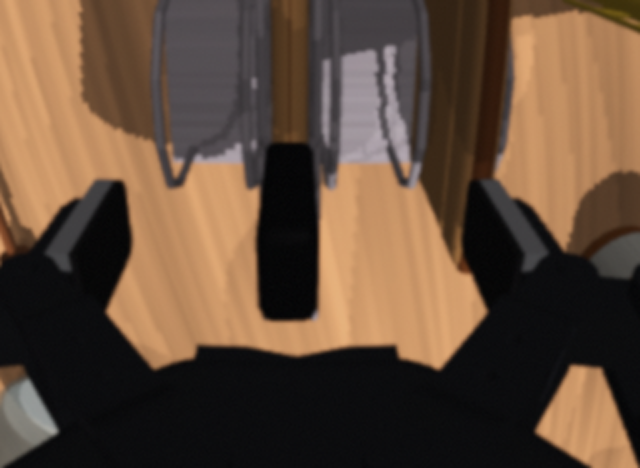

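The grip sits between the open pads at (288,235) and is well aligned. I'll check its offset along its length while closing.

Run:
```python
from h import *
p,R=pose()
for v in (235,318): print(v,(R.T@(fish('w3',100+144,150+v/2,173)-p)).round(1))
```

```text
t 2.6667 p [ 547.8 -331.5  132.1] yaw_y 168.0 z [ 0.    -0.001 -1.   ] F [ 0.7 -0.5  0.3] w 85.0 g 0.0
235 [ 12.   -2.1 -40.9]
318 [ -9.1  -2.2 -40.9]
```

Request:
servo_tool([
  [[255,0,0,0,0,0,0],[255,0,0,0,0,0,0],[255,0,0,0,0,0,0],[255,0,0,0,0,0,0],[255,0,0,0,0,0,0],[255,0,0,0,0,0,0],[255,0,0,0,0,0,0],[255,0,0,0,0,0,0],[255,0,0,0,0,0,0]],
])

```text
clock: 3.42
position: [547.7, -331.3, 131.8]
ee_rot: [-0.63, 0.777, -0.001, 0.0]
contact_force: [0.7, -0.4, 2.5]
gripper_width: 12.4
grasp_force: 59.4
```

Request:
servo_tool([
  [[255,0,0,-0.01,0,0,0],[255,0,0,-0.025,0,0,0],[255,0,0,-0.03,0,0,0],[255,0,0,-0.03,0,0,0],[255,0,0,-0.03,0,0,0],[255,0,0,-0.03,0,0,0],[255,0,0,-0.03,0,0,0],[255,0,0,-0.025,0,0,0],[255,0,0,0,0,0,0]],
])

```text
clock: 4.17
position: [548.4, -332.1, 348.1]
ee_rot: [-0.63, 0.777, -0.005, 0.002]
contact_force: [-0.2, -0.6, -0.2]
gripper_width: 12.2
grasp_force: 59.3
```

Request:
servo_tool([
  [[255,-0.015,0.0026,0,0,0,0],[255,-0.028,0.0048,0,0,0,0],[255,-0.028,0.0048,0,0,0,0],[255,-0.028,0.0048,0,0,0,0],[255,-0.028,0.0048,0,0,0,0],[255,-0.028,0.0048,0,0,0,0],[255,-0.028,0.0048,0,0,0,0],[255,-0.028,0.0048,0,0,0,0],[255,-0.028,0.0048,0,0,0,0],[255,-0.028,0.0048,0,0,0,0]],
])

```text
clock: 5.0
position: [556.1, -58.4, 339.5]
ee_rot: [-0.63, 0.777, 0.002, -0.002]
contact_force: [1.2, 0.3, -2.2]
gripper_width: 12.4
grasp_force: 59.3
```

Request:
servo_tool([
  [[255,-0.028,0.0048,0,0,0,0],[255,-0.028,0.0048,0,0,0,0],[255,-0.028,0.0048,0,0,0,0],[255,-0.028,0.0048,0,0,0,0],[255,-0.028,0.0048,0,0,0,0],[255,-0.025,0.0045,0,0,0,0],[255,-0.015,0.003,0,0,0,0],[255,0,0,0,0,0,0],[255,0,0,0,0,0,0]],
])

```text
clock: 5.75
position: [563.2, 122.8, 340.0]
ee_rot: [-0.63, 0.776, 0.0, -0.002]
contact_force: [-0.9, -0.5, -2.6]
gripper_width: 12.3
grasp_force: 59.3
```

Run:
```python
from h import *
to([565,126.5,340]); w=snap('wrist','w4'); s=snap('scene','s4')
cv2.imwrite('pics/w4b.png',np.vstack([cv2.resize(w['frame'],None,fx=1,fy=1),np.zeros((1,512,3),np.uint8)]) if 0 else np.hstack([cv2.resize(w['frame'][60:,80:430],(400,370)),cv2.resize(s['frame'][145:285,250:400],(400,373))[:370]]))
```

```text
t 5.75 p [563.2 122.8 340. ] yaw_y 168.2 z [-0.003 -0.001 -1.   ] F [-0.9 -0.5 -2.6] w 12.3 g 59.3
tool delta mm [-3.9 -1.  -0. ]
```

View pics/w4b.png

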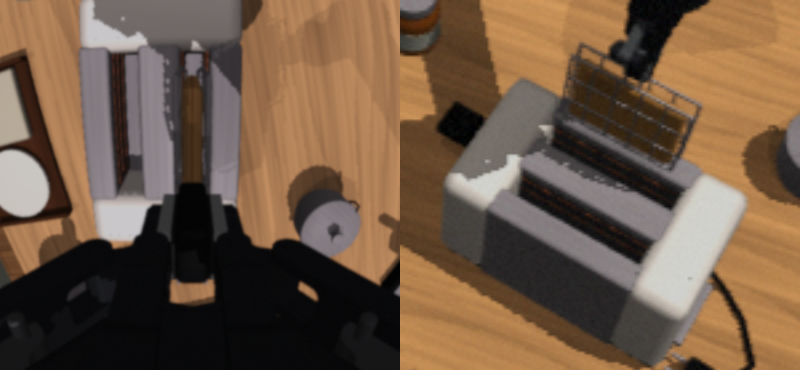

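The cage hangs straight over the +y slot. In the wrist crop the steel top's edges are at x≈81 and 241 (y=48), and the slot is at x≈182–210. In the scene crop the cage hangs above the nearer slot, aligned with it.

Run:
```python
from h import *
w=cv2.imread('pics/w4.png')
p,R=pose()
f=lambda x,y,z=165:(R.T@(fish('w4',80+x/1.143,60+y/1.142,z)-p))[:2].round(1)
for n,x,y in[('L',81,48),('R',241,48),('L',90,150),('R',240,150),('aL',181,60),('aR',209,60),('bL',110,60),('bR',139,60),('endN L',82,48),('b end',126,195)]: print(n,f(x,y))
print('cage low',f(190,75,217),'cagetop-ish',f(191,180,322))
c=w[60:240,140:310]; cv2.imwrite('pics/w4c.png',cv2.resize(c,None,fx=3.3,fy=3.3,interpolation=cv2.INTER_CUBIC))
```

```text
t 5.85 p [563.6 121.6 340.7] yaw_y 168.0 z [-0.002 -0.001 -1.   ] F [ 0.1 -0.4 -2.2] w 12.5 g 59.3
L [  77.4 -106.9]
R [75.  44.4]
L [ -24.3 -103.4]
R [-23.9  46.5]
aL [ 63.  -11.2]
aR [63.1 14.7]
bL [ 64.4 -78.2]
bR [ 63.5 -50.4]
endN L [  77.3 -105.8]
b end [-73.  -69.1]
cage low [52.8 -2.6] cagetop-ish [ 7.7 -1.5]
```

View pics/w4c.png

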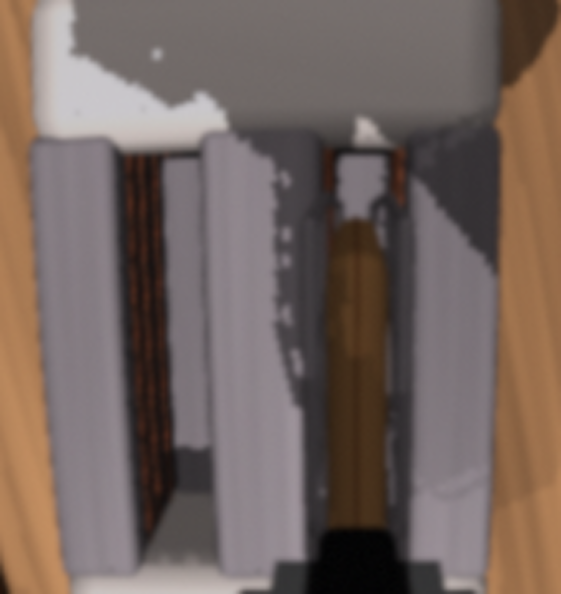

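The enlarged crop shows slot b from x=118–207 at its top to 140–218 at its bottom (y=572). Slot a is 323–408 at its top and 303–410 at its bottom. The slot ends are at y≈150 and 572.

Run:
```python
from h import *
p,R=pose()
f=lambda x,y,z=165:(R.T@(fish('w4',140+x/3.3,60+y/3.3,z)-p))[:2].round(1)
for n,x,y,z in[('L',33,150,165),('R',498,150,165),('L',68,565,165),('R',487,565,165),('aL',323,155,165),('aR',408,155,165),('aL2',303,555,165),('aR2',410,555,165),('bL',118,155,165),('bR',207,155,165),('bL2',140,565,165),('bR2',218,565,165),('cage corner',358,222,320),('carr a far',360,155,100)]: print(n,f(x,y,z))
print('expected a, b tool', [(R.T@(np.array(P)-p))[:2].round(1) for P in ([565,126.5,0],[631,112,0],[598,119,0])])
```

```text
t 5.85 p [563.6 121.6 340.7] yaw_y 168.0 z [-0.002 -0.001 -1.   ] F [ 0.1 -0.4 -2.2] w 12.5 g 59.3
L [  73.6 -108. ]
R [71.3 44.6]
L [ -74.6 -106.1]
R [-73.1  46.1]
aL [ 69.  -11.7]
aR [69.1 15.5]
aL2 [-69.  -19.5]
aR2 [-68.9  18.4]
bL [ 70.5 -78.6]
bR [ 69.5 -49.1]
bL2 [-73.8 -78.7]
bR2 [-73.3 -50. ]
cage corner [59.5 -0.9]
carr a far [68.2  0.5]
expected a, b tool [array([-5.4, -0.8]), array([ -4.9, -68.4]), array([ -5. , -34.6])]
```

Request:
servo_tool([
  [[255,-0.002,0.003,0,0,0,0.5],[255,0,0,0.015,0,0,0],[255,0,0,0.015,0,0,0],[255,0,0,0.01,0,0,0],[255,0,0,0.01,0,0,0],[255,0,0,0.01,0,0,0],[255,0,0,0.01,0,0,0],[255,0,0,0,0,0,0]],
])

```text
clock: 6.52
position: [560.5, 124.4, 268.7]
ee_rot: [-0.626, 0.78, 0.001, -0.002]
contact_force: [-0.5, 0.8, -3.2]
gripper_width: 12.1
grasp_force: 59.2
```

Run:
```python
from h import *
pose(); w=snap('wrist','w5'); s=snap('scene','s5')
a=cv2.resize(w['frame'][60:240,140:310],(378,400),interpolation=cv2.INTER_CUBIC)
b=cv2.resize(s['frame'][165:285,260:386],(420,400),interpolation=cv2.INTER_CUBIC)
cv2.imwrite('pics/w5b.png',np.hstack([a,b]))
```

```text
t 6.5167 p [560.5 124.4 268.7] yaw_y 167.5 z [-0.004 -0.001 -1.   ] F [-0.5  0.8 -3.2] w 12.1 g 59.2
```

View pics/w5b.png

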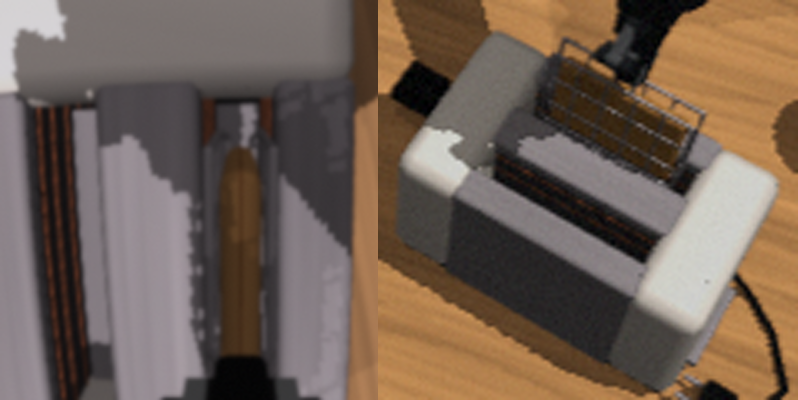

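The cage has entered slot a and is centred in it: the slot spans x≈200–273 and the cage is at ≈240, with no contact force. Continuing down.

Request:
servo_tool([
  [[255,0,0,0.009,0,0,0],[255,0,0,0.009,0,0,0],[255,0,0,0.009,0,0,0],[255,0,0,0.009,0,0,0],[255,0,0,0.004,0,0,0],[255,0,0,0.001,0,0,0],[255,0,0,0,0,0,0],[255,0,0,0,0,0,0]],
])

```text
clock: 7.28
position: [561.9, 124.9, 230.7]
ee_rot: [-0.626, 0.78, -0.0, 0.0]
contact_force: [0.1, -0.2, -1.6]
gripper_width: 12.2
grasp_force: 59.2
```

Request:
servo_tool([
  [[255,0,0,0.001,0,0,0],[255,0,0,0.001,0,0,0],[255,0,0,0,0,0,0]],
])

```text
clock: 7.53
position: [561.6, 124.9, 228.4]
ee_rot: [-0.626, 0.78, 0.0, 0.0]
contact_force: [-0.8, 0.4, -2.1]
gripper_width: 12.2
grasp_force: 59.2
```

Request:
servo_tool([
  [[255,0,0,0.0015,0,0,0],[255,0,0,0.001,0,0,0],[255,0,0,0.001,0,0,0],[255,0,0,0,0,0,0]],
])

```text
clock: 7.87
position: [561.4, 124.8, 224.5]
ee_rot: [-0.626, 0.78, 0.0, -0.0]
contact_force: [-0.6, -1.0, -2.6]
gripper_width: 12.6
grasp_force: 59.3
```

Request:
servo_tool([
  [[255,0,0,0.001,0,0,0],[255,0,0,0,0,0,0],[255,0,0,0,0,0,0]],
])

```text
clock: 8.12
position: [561.6, 124.9, 223.8]
ee_rot: [-0.626, 0.78, -0.0, 0.0]
contact_force: [-0.4, 0.0, -2.5]
gripper_width: 12.3
grasp_force: 59.3
```

Request:
servo_tool([
  [[255,0,0,0.001,0,0,0],[255,0,0,0.0005,0,0,0],[255,0,0,0,0,0,0]],
])

```text
clock: 8.37
position: [561.9, 124.8, 223.8]
ee_rot: [-0.626, 0.779, -0.0, 0.001]
contact_force: [-1.9, -0.0, 4.5]
gripper_width: 12.5
grasp_force: 60.4
```

It's on the carriage floor: the force changed sign at the expected height. Releasing.

Request:
servo_tool([
  [[0,0,0,0,0,0,0],[0,0,0,0,0,0,0],[0,0,0,0,0,0,0],[0,0,0,0,0,0,0],[0,0,0,0,0,0,0],[0,0,0,0,0,0,0],[0,0,0,0,0,0,0],[0,0,0,0,0,0,0],[0,0,0,0,0,0,0],[0,0,0,0,0,0,0]],
])

```text
clock: 9.2
position: [561.6, 124.8, 222.3]
ee_rot: [-0.626, 0.78, 0.0, 0.0]
contact_force: [0.0, 0.0, 0.1]
gripper_width: 85.4
grasp_force: 0.0
```

Request:
servo_tool([
  [[0,0,0,-0.005,0,0,0],[0,0,0,-0.015,0,0,0],[0,0,0,-0.03,0,0,0],[0,0,0,-0.03,0,0,0],[0,0,0,-0.025,0,0,0],[0,0,0,0,0,0,0]],
])

```text
clock: 9.7
position: [564.0, 125.2, 334.4]
ee_rot: [-0.627, 0.779, -0.002, 0.006]
contact_force: [0.0, 0.4, 1.1]
gripper_width: 85.7
grasp_force: 0.0
```

Run:
```python
from h import *
pose(); w=snap('wrist','w6'); s=snap('scene','s6')
a=cv2.resize(w['frame'][0:300,100:400],(400,400),interpolation=cv2.INTER_CUBIC)
b=cv2.resize(s['frame'][165:285,260:380],(400,400),interpolation=cv2.INTER_CUBIC)
cv2.imwrite('pics/w6b.png',np.hstack([a,b]))
```

```text
t 9.7 p [564.  125.2 334.4] yaw_y 167.6 z [ 0.012  0.003 -1.   ] F [0.  0.4 1.1] w 85.7 g 0.0
```

View pics/w6b.png

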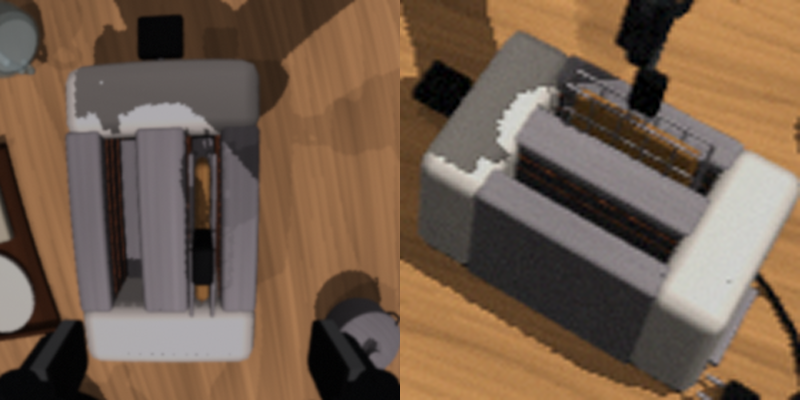

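The cage stands upright in slot a with its grip at crop (202,258), untouched. The lever is still up: paddle at wrist crop x 138–183, y 15–57.

Run:
```python
from h import *
p,R=pose()
for x,y in((138,15),(183,15),(138,57),(183,57)): print(fish('w6',100+x*.75,y*.75,150).round(1))
P=onz('s6',260+440*.3,165+88*.3,150);print('scene lever ctr',P.round(1))
to([563,-36,334]);to([563,-40,334])
```

```text
t 9.8 p [561.8 125.1 328.9] yaw_y 167.6 z [ 0.003  0.002 -1.   ] F [-0.7 -0.4 -0.5] w 85.5 g 0.0
[576.9 -60.7 150. ]
[541.1 -51.2 150. ]
[584.5 -24.1 150. ]
[548.9 -15.1 150. ]
scene lever ctr [445.8 272.5 150. ]
t 9.8 p [561.8 125.1 328.9] yaw_y 167.6 z [ 0.003  0.002 -1.   ] F [-0.7 -0.4 -0.5] w 85.5 g 0.0
tool delta mm [157.  -35.8  -5.4]
t 9.8 p [561.8 125.1 328.9] yaw_y 167.6 z [ 0.003  0.002 -1.   ] F [-0.7 -0.4 -0.5] w 85.5 g 0.0
tool delta mm [160.9 -36.7  -5.4]
```

Request:
servo_tool([
  [[255,0.025,-0.006,0,0,0,0],[255,0.034,-0.008,0,0,0,0],[255,0.034,-0.008,0,0,0,0],[255,0.034,-0.008,0,0,0,0],[255,0.033,-0.007,0,0,0,0],[255,0,0,0,0,0,0],[255,0,0,0.03,0,0,0],[255,0,0,0.035,0,0,0],[255,0,0,0.025,0,0,0],[255,0,0,0,0,0,0]],
])

```text
clock: 10.63
position: [558.9, -39.5, 230.2]
ee_rot: [-0.626, 0.78, 0.004, -0.006]
contact_force: [-0.4, -0.7, -0.7]
gripper_width: 0.4
grasp_force: 0.0
```

Request:
servo_tool([
  [[255,0,0,0.025,0,0,0],[255,0,0,0.025,0,0,0],[255,0,0,0.015,0,0,0],[255,0,0,0.005,0,0,0],[255,0,0,0,0,0,0],[255,0,0,0,0,0,0]],
])

```text
clock: 11.13
position: [564.2, -39.2, 168.7]
ee_rot: [-0.627, 0.779, -0.001, 0.001]
contact_force: [0.5, -0.0, 0.6]
gripper_width: 0.2
grasp_force: 0.0
```

Run:
```python
from h import *
to([563,-39,104]); snap('side','d7')
```

```text
t 11.1333 p [564.2 -39.2 168.7] yaw_y 167.6 z [ 0.002 -0.    -1.   ] F [ 0.5 -0.   0.6] w 0.2 g 0.0
tool delta mm [ 0.   1.4 64.6]
```

Now I'll make contact at about z=150, then press through the clicks.

Request:
servo_tool([
  [[255,0,0,0.006,0,0,0],[255,0,0,0.006,0,0,0],[255,0,0,0.004,0,0,0],[255,0,0,0.004,0,0,0],[255,0,0,0.004,0,0,0],[255,0,0,0,0,0,0]],
])

```text
clock: 11.68
position: [563.2, -39.4, 143.7]
ee_rot: [-0.627, 0.779, -0.0, -0.0]
contact_force: [-2.0, 1.7, 6.9]
gripper_width: 0.1
grasp_force: 3.1
```

Request:
servo_tool([
  [[255,0,0,0.004,0,0,0],[255,0,0,0.004,0,0,0],[255,0,0,0.004,0,0,0],[255,0,0,0.004,0,0,0],[255,0,0,0.004,0,0,0],[255,0,0,0.003,0,0,0],[255,0,0,0,0,0,0]],
])

```text
clock: 12.27
position: [563.2, -39.4, 120.7]
ee_rot: [-0.626, 0.779, -0.0, -0.0]
contact_force: [-1.9, 0.1, 4.8]
gripper_width: -0.1
grasp_force: 2.4
```

Request:
servo_tool([
  [[255,0,0,0.004,0,0,0],[255,0,0,0.004,0,0,0],[255,0,0,0.004,0,0,0],[255,0,0,0.003,0,0,0],[255,0,0,0.001,0,0,0],[255,0,0,0,0,0,0],[255,0,0,0,0,0,0]],
])

```text
clock: 12.85
position: [563.2, -39.4, 105.0]
ee_rot: [-0.626, 0.779, -0.0, -0.0]
contact_force: [-1.4, 0.4, 5.6]
gripper_width: -0.0
grasp_force: 2.7
```

Request:
servo_tool([
  [[255,0,0,0.001,0,0,0],[255,0,0,0.001,0,0,0],[255,0,0,0,0,0,0],[255,0,0,0,0,0,0]],
])

```text
clock: 13.18
position: [563.2, -39.4, 103.6]
ee_rot: [-0.627, 0.779, -0.0, -0.0]
contact_force: [-3.1, 0.9, 9.0]
gripper_width: -0.1
grasp_force: 4.5
```

Request:
servo_tool([
  [[255,0,0,0.001,0,0,0],[255,0,0,0,0,0,0],[255,0,0,0,0,0,0],[255,0,0,0,0,0,0]],
])

```text
clock: 13.52
position: [563.2, -39.5, 103.0]
ee_rot: [-0.627, 0.779, -0.0, -0.0]
contact_force: [-3.8, 1.3, 10.7]
gripper_width: 0.4
grasp_force: 5.2
```

Run:
```python
from h import *
pose(); snap('side','d8')
# track the black grip between lever-up (d7) and lever-down (d8) pictures
p0=proj('d7',[562,126,242])[0]; p1=proj('d8',[562,126,196])[0]; print('expected',p0.round(1),p1.round(1))
for f,p in(('d7',p0),('d8',p1)):
    g=cv2.imread(f'pics/{f}.png').max(2); u,v=p.astype(int); y0,x0=v-22,u-20
    n,l,s,c=cv2.connectedComponentsWithStats((g[y0:v+22,x0:u+20]<35).astype('uint8'))
    print(f,[(s[i,:5]+[x0,y0,0,0,0]).tolist() for i in range(1,n) if s[i,4]>15])
```

```text
t 13.5167 p [563.2 -39.5 103. ] yaw_y 167.6 z [ 0.    -0.001 -1.   ] F [-3.8  1.3 10.7] w 0.4 g 5.2
expected [174.8 185.9] [177.6 200.1]
d7 [[172, 178, 10, 18, 132]]
d8 [[173, 193, 12, 17, 129]]
```

The grip went down 14.5 px in the side view, as expected for a 46 mm drop, and it is still upright. The lever is at the bottom with 10.7 N on it. Handing in.

```bash
python3 -c "
from bench import ticket
print(ticket.job_done())"
```

```text
the job is handed in; nothing more can be done
None
```

The job is handed in, but no verdict came back: the cage was let go of upright in the toaster's +y slot with the lever up, and at hand-in the closed fingers were holding the lever at the bottom with about 11 N (fingertips at 103 mm, third click at 104 mm).

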